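# Clamp the tube rack on the shaker with its wing screw

## Robot

A 6-joint arm with a two-finger parallel gripper is mounted at the origin on the work surface. World frame = base frame: x ahead of the robot, y to its left, z up, the work surface at z = 0. Lengths are in m, angles in rad, forces in N, time in s.
With the tool pointing down it reaches from about 0.3 to 0.875 m from the base axis. Payload 6.4 kg.
Tool frame: the origin (TCP) lies midway between the tips of the shut fingers; the grasp point (between the pads) lies 19 mm behind it; z points along the fingers, y is the line along which they close (so a half turn about z gives the same grasp; the last joint's range is limited). The gripper opens to 85 mm and grips with 20 to 120 N. Pads are 22 mm wide; open, the fingers measure 114 mm over their backs; the gripper's body (76 mm by 85 mm) begins 54 mm behind the grasp point. The pads swing forward as they close: fully open they stand 13 mm farther back than shut.
Start: joints at [-1.501, 0.181, 1.607, -0, 1.354, -0.206], TCP at [0.157, -0.553, 0.231] pointing down, gripper open.
Joint ranges: [-2.99, 2.99], [-0.89, 2.07], [0.3, 2.58], [-1.14, 4.28], [0, 2.63], [-3.12, 3.12]. Speed limits (rad/s): [2.57, 2.57, 3.01, 3.14, 3.14, 3.14].

## Interface

Orientations are given as a unit quaternion [w, x, y, z].
In Python, from bench import ctrl gives the robot as it stands. The module is installed in compiled form; this text tells all that it offers.
- The arm moves only by the tool move_arm, never from a script. Its argument "plan" is one flat list of numbers, 6 for each row, row after row: the shift along the world's x, y, z in units of 50 mm (1.0 is 50 mm), then the turn, a rotation vector about the world's x, y, z in rad. A call has 1 to 10 rows; each row is the pose to reach, as a shift and turn from the pose commanded when the call began; what a row does not reach only later rows make up. A row lasts 1/8 s, in which the tool goes at most 62.5 mm and 10.7 degrees, less where a joint would pass 70% of its speed; a pose out of reach is approached as far as the arm can. A call with a gripper value outside its range is refused whole. "grip" is the finger opening in mm, from 0 to 85.4, set as the call begins (left out, the last holds). The fingers move at their own pace and stop on an object; the grip force is fixed at half the most. Time passes only in rows, so rows that repeat a pose let the fingers close. It gives the time, the measured TCP pose, the force, the opening and the grip force at its end, in the units of the state.
- ctrl.get_obs(): the state, without advancing time (a new reading comes with each control period).
- ctrl.camera(name): name is "side" or "top"; returns a dict with "pixels" (384x512x3 uint8, red, green, blue), "fx", "fy", "cx", "cy" (pixels), "origin" and "attitude" of the camera in the world. Camera axes: x right, y down, z forward; pixel columns grow to the right and rows downward; lengths in m; the calibration is good to about 2 mm. A picture is of the moment at which its call begins. There is no depth.
- ctrl.hand_in(): hands the job in; it is judged then, once.
The state is a dict: "time_s": time; "q": joint angles; "dq": joint speeds; "joint_efforts": joint torques, N m; "eef_pos": TCP position; "eef_rot": TCP orientation; "wrist_force": force on the tool from outside, world axes, zero at the start; "torque": the same for the moment, N m; "opening": opening from 0.0 (shut) to 1.0 (fully open); "grasp_force": force on a finger pad.
Only numpy, scipy, OpenCV 4.12 (cv2) and the standard library are available. Lean on these libraries where they do the work, as an engineer would, in place of code of your own. Each camera call takes 0.05 s, during which the arm holds its last target. There are 200 camera calls.

## Task

With the fingertips, push the microtube rack along its rails until it rests against the fence at the back of the shaker. Then tighten the clamp's loose wing screw: turn it clockwise (seen from above) by repeated fingertip strokes on its wings, until it stops turning and its pad holds the rack down. Do not lift the rack, do not pinch the wings between the fingers, leave everything else where it stands, and end clear of it all.

Things in the scene. Friction and masses are not known exactly. Their poses are not given: they have to be found in the camera images.
- shaker: Orbital shaker fixed to the bench, 240 x 260 mm; origin on the bench under it, flat platform 70 mm higher. x points from its front (robot side) to its back fence, y to its left. Two rails, 18 mm high, run along x with inner faces at y = -34 and +34 mm, from x = -100 to +75; a steel fence 30 mm high crosses the bay's back end, its face at x = +75
- column_top (a point): centre of the top of the grey clamp column right of the bay (-y side): 60 mm (x) x 32 mm (y), 200 mm above the bench, its near face 41 mm from the screw's axis: fingers do not fit between it and the wings. It carries a beam over the bay, 40 mm wide (x), reaching 34 mm past the screw, top 151 mm and underside 135 mm above the bench. Axes as the shaker
- rack_home (a point): the point of the shaker where the rack's origin lies when the rack is fully home: x = +5 mm, y = 0, z = 70 mm in the shaker's frame; same axes as the shaker
- rack: loose grey microtube rack (the only thing in the bay), 140 (along x) x 64 x 45 mm, two rows of white tube caps standing 6 mm higher, a flat bare strip between them; 0.18 to 0.35 kg; origin at the centre of its underside. It stands between the rails, 25 to 50 mm short of the fence at the start, and slides along them
- wing_hub (a point): on the upright axis of the steel wing screw (x = 30, y = 0 mm in the shaker), at mid height of its wings. z is up, x runs along the wings: one flat upright leaf 72 mm long (36 mm each side of the axis), 8 mm thick, 26 mm high (13 mm above and below this point). Turns and sinks with the screw. Under the leaf a round hub, 18 mm diameter, 9 mm tall
- wing_screw (a joint): turn of the wing screw, rad: grows clockwise seen from above, which lowers it 6 mm a turn; 0 = backed off, 0 to 3.1 at the start. Turns easily (1 to 2 N at the wings) and stays where it is left. From about 9.9 its pad presses on a rack that lies home; dead stop at 10.2, where the hub is some 1 to 2 mm above the beam
- clamp_pad: black round pad, 20 mm diameter, on the lower end of the wing screw, under the beam; goes up and down with the screw and does not turn; origin at the centre of its underside
- reagent_jar: small screw-cap jar, 30 mm diameter, 42 mm tall, standing on the shaker's platform left of the bay (+y side); origin at the centre of its underside; leave it alone
- spare_collar: loose steel collar, 34 mm diameter, 12 mm tall, lying on the shaker's platform on the column's side; origin at the centre of its underside; leave it alone
- tip_box: closed pipette-tip box, 120 x 85 x 60 mm, on the bench; origin at the centre of its underside; leave it alone
- beaker: glass beaker, 70 mm diameter, 90 mm tall, on the bench; origin at the centre of its underside; leave it alone
- flask: glass flask with a long neck, 72 mm diameter, 165 mm tall, on the bench; origin at the centre of its underside; leave it alone
- marker: marker pen lying on the bench, 125 x 13 x 13 mm; origin at the centre of its underside; leave it alone
- wash_bottle: white plastic bottle, 60 mm diameter, 150 mm tall, on the bench; origin at the centre of its underside; leave it alone
Not all that is in view belongs to the job. Leave any pink or yellow look-alike of the rack alone.

How it is judged:
By the outcome, as a careful person would: the job done as asked, in the order asked, and still so for the second after the job is handed in, with the robot touching nothing.
It also fails if it takes over 72 s, if anything falls off the work surface, if the arm or the gripper's body presses on something with over 40 N, if the wrist force passes 120 N, or if a joint passes its speed limit or range.

## Working session

There is one attempt and no reset: what is moved stays moved. The work goes in short steps, Python scripts to look and compute and a tool call to move; the robot and the scene stay as the last step left them, time stands still between calls to the robot, and variables do not carry over. Pictures are saved under pics/ and viewed, at most 11 in all, crops included, and the job is handed in when it is done.

Besides the shell and the picture viewer there is one more tool, called after "Call:" as name(argument=value, ...) on one line, values as JSON. move_arm: Moves the arm, as the interface text tells. Its arguments: {"type":"object","properties":{"plan":{"type":"array"},"grip":{"type":"number"}},"required":["plan"]}

```bash
mkdir -p pics; cat > h.py <<'E'
import numpy as np, cv2
from bench import ctrl
from scipy.spatial.transform import Rotation as R
def cam(n):
    c=ctrl.camera(n); a=np.array(c["attitude"])
    M=a if a.shape==(3,3) else R.from_quat(a,scalar_first=True).as_matrix()
    return c,M,np.array(c["origin"])
def ray(c,M,u,v): return M@np.array([(u-c["cx"])/c["fx"],(v-c["cy"])/c["fy"],1.])
def plane(cm,u,v,z):
    c,M,o=cm; d=ray(c,M,u,v); return o+d*(z-o[2])/d[2]
def proj(cm,p):
    c,M,o=cm; q=M.T@(np.array(p)-o); return np.array([c["fx"]*q[0]/q[2]+c["cx"],c["fy"]*q[1]/q[2]+c["cy"]])
def tri(a,ua,b,ub):
    d1=ray(a[0],a[1],*ua);d2=ray(b[0],b[1],*ub)
    t=np.linalg.lstsq(np.c_[d1,-d2],b[2]-a[2],rcond=None)[0]
    p,q=a[2]+d1*t[0],b[2]+d2*t[1]; return (p+q)/2,np.linalg.norm(p-q)
def save(cm,name,box=None,s=1):
    im=cm[0]["pixels"][:,:,::-1]
    if box: im=im[box[1]:box[3],box[0]:box[2]]
    cv2.imwrite("pics/"+name,cv2.resize(im,None,fx=s,fy=s,interpolation=cv2.INTER_CUBIC))
E
python3 - <<'E'
from h import *
for n in("top","side"):
    c=cam(n); save(c,n+"0.png",s=1.5); print(n,c[2],c[1].round(3).tolist(),c[0]["fx"],c[0]["cx"],c[0]["cy"])
o=ctrl.get_obs();print(o["eef_pos"],o["eef_rot"],o["opening"],o["wrist_force"],o["time_s"])
E
```

```text
top [ 0.44218089 -0.02184836  1.30827602] [[-0.022, -0.997, 0.073], [-1.0, 0.022, 0.002], [-0.004, -0.073, -0.997]] 375.78485629026426 258.22272800062206 195.72043638530604
side [ 0.41014047 -1.02403011  1.01130249] [[0.995, -0.078, 0.063], [-0.098, -0.646, 0.757], [-0.019, -0.759, -0.651]] 430.7169172513882 252.3463455548723 203.805222156439
[ 0.15658394 -0.55274442  0.23046203] [-7.86138099e-04  9.90505670e-01  1.37469616e-01  6.81552125e-05] 1.0009323935318726 [-0.77778063 -0.349392    1.07663211] 0.1
```

View pics/top0.png

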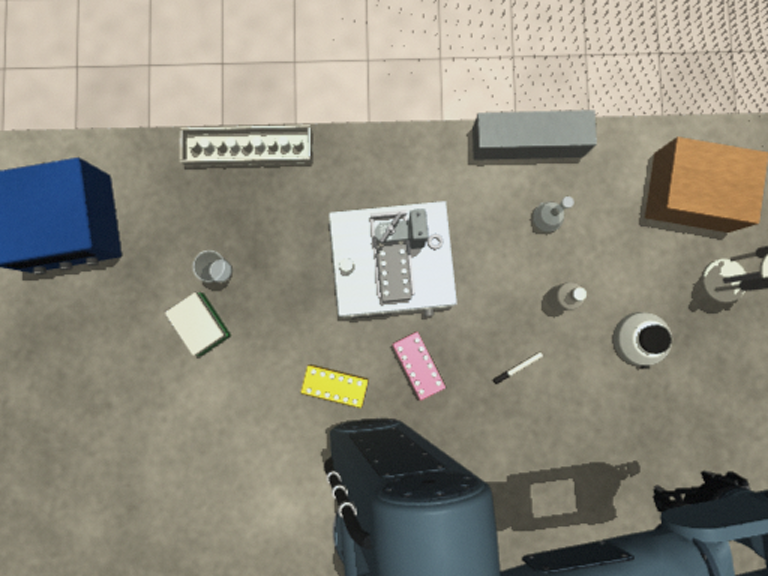

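View pics/side0.png

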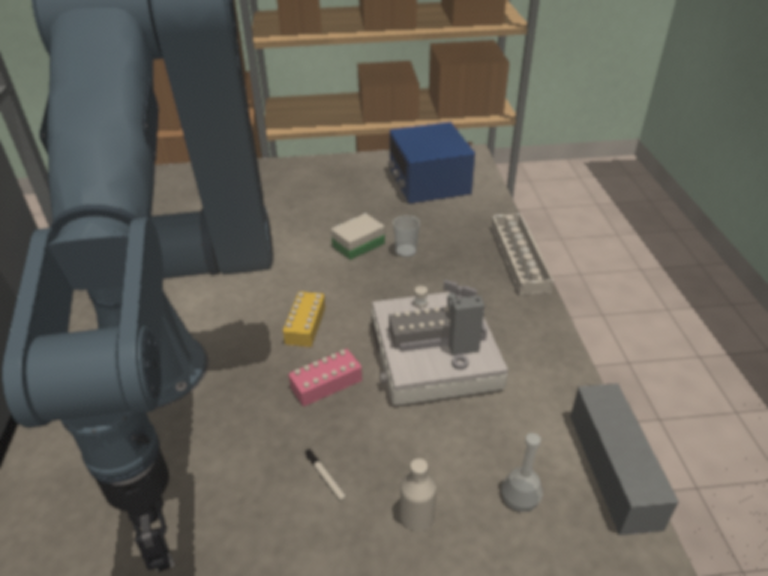

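The top view shows the shaker's white platform at (330–457, 202–318) in 1.5x pixels. The rack is at about (395, 272), the column at (418, 227), and the leaf at about (393, 228), running diagonally. In the side view the column top is at about (466, 300).

```bash
python3 - <<'E'
from h import *
t=cam("top"); save(t,"top1.png",(215,130,310,217),8)
s=cam("side"); save(s,"side1.png",(240,180,345,275),7)
g=t[0]["pixels"].astype(int)
m=((g.min(2)>165)&(g.max(2)-g.min(2)<25)).astype(np.uint8); m[:,:215]=0;m[:,310:]=0;m[:130]=0;m[217:]=0
cs,_=cv2.findContours(m,cv2.RETR_EXTERNAL,cv2.CHAIN_APPROX_NONE); c=max(cs,key=cv2.contourArea)
r=cv2.minAreaRect(c);print(r)
P=[plane(t,u,v,.07) for u,v in cv2.boxPoints(r)]
for p in P: print(p.round(4))
print(np.mean(P,0).round(4),[np.linalg.norm(P[i]-P[i-1]).round(4) for i in range(4)])
E
```

```text
((261.56439208984375, 172.14358520507812), (70.05062103271484, 79.10546112060547), 84.2894058227539)
[0.7184 0.1088 0.07  ]
[ 0.7391 -0.1548  0.07  ]
[ 0.5053 -0.1708  0.07  ]
[0.4851 0.0892 0.07  ]
[ 0.612  -0.0319  0.07  ] [np.float64(0.2341), np.float64(0.2644), np.float64(0.2343), np.float64(0.2608)]
```

View pics/top1.png

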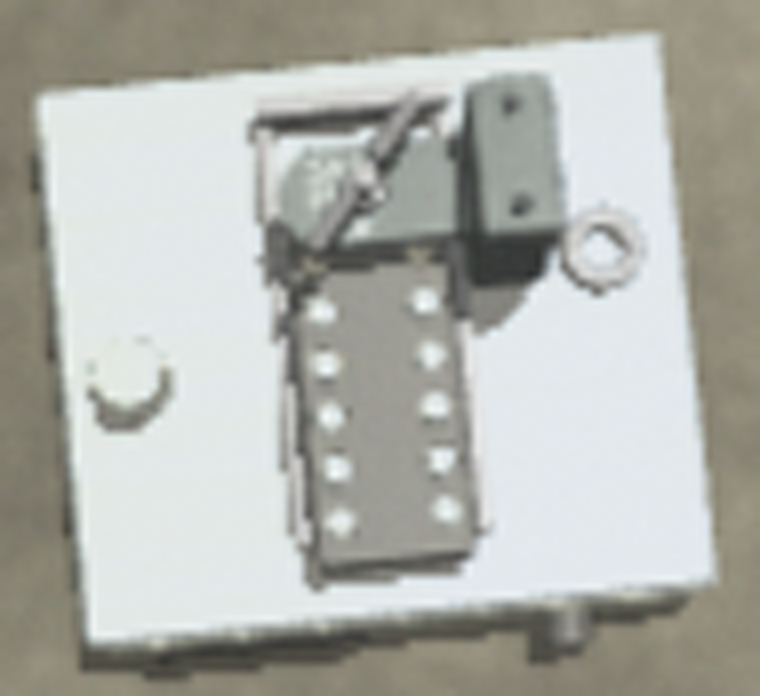

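View pics/side1.png

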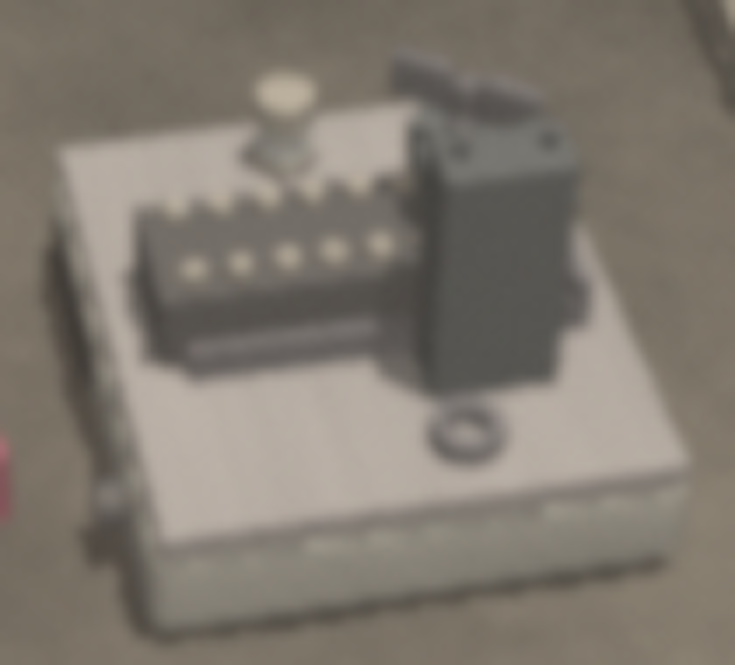

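Top crop: platform corners at (37,95), (658,35), (715,583) and (88,642). The leaf runs from (318,248) to (412,98) and the rack's front edge from (320,570) to (470,553). Side crop: the leaf runs from (398,65) to (540,105).

```bash
python3 - <<'E'
from h import *
t=cam("top"); s=cam("side")
T=lambda u,v:(215+u/8-.5,130+v/8-.5); S=lambda u,v:(240+u/7-.5,180+v/7-.5)
C=[plane(t,*T(*p),.07) for p in((37,95),(658,35),(715,583),(88,642))]
o=np.mean(C,0); ex=(C[0]+C[1]-C[2]-C[3]); ey=(C[0]+C[3]-C[1]-C[2]); 
yaw=np.arctan2(ex[1],ex[0]); print("shaker",o.round(4),yaw,np.arctan2(-ey[0],ey[1]),np.hypot(*ex[:2])/2,np.hypot(*ey[:2])/2)
Cs=[plane(s,*S(*p),.07) for p in((62,150),(420,103),(687,470),(160,540))]
print("side: BLfrontleft.. ",[c.round(3).tolist() for c in Cs])
B=np.array([[np.cos(yaw),np.sin(yaw)],[-np.sin(yaw),np.cos(yaw)]])
L=lambda p:np.r_[(B@(p[:2]-o[:2])*1000).round(1),p[2]]
for n,a,b in(("leaf front",(318,248),(398,65)),("leaf back",(412,98),(540,105)),("jar",(125,370),(285,95))):
    p,e=tri(t,T(*a),s,S(*b)); print(n,p.round(4),e.round(4),L(p))
print("col",[L(plane(t,*T(*p),.2)) for p in((470,85),(550,75),(562,230),(485,238))])
print("rackfront",[L(plane(t,*T(*p),.115)) for p in((320,565),(468,550))])
print("leaf ends z.18",[L(plane(t,*T(*p),.18)) for p in((318,248),(412,98))], "beam left",L(plane(t,*T(280,195),.151)))
print("hub world",o[:2]+B.T@[.03,0])
print("caps",[L(plane(t,*T(*p),.121)) for p in((340,520),(447,510),(321,312),(425,300))])
E
```

```text
shaker [ 0.613  -0.0311  0.07  ] 0.07499998214580897 0.07327163538635513 0.22994684922149616 0.2601020478236196
side: BLfrontleft..  [[0.489, 0.087, 0.07], [0.667, 0.102, 0.07], [0.735, -0.156, 0.07], [0.506, -0.17, 0.07]]
leaf front [ 0.6307 -0.0097  0.1857] 0.001 [19.3        20.          0.18570221]
leaf back [ 0.6863 -0.0463  0.1876] 0.0021 [ 71.9        -20.7          0.18759056]
jar [0.5953 0.0698 0.1081] 0.0026 [-10.1        101.9          0.10805985]
col [array([ 73.1, -42.5,   0.2]), array([ 73.9, -72.6,   0.2]), array([ 15.3, -71.1,   0.2]), array([ 15.1, -42.3,   0.2])]
rackfront [array([-95.   ,  31.2  ,   0.115]), array([-94.8  , -27.9  ,   0.115])]
leaf ends z.18 [array([20.8 , 19.9 ,  0.18]), array([ 74.6 , -21.2 ,   0.18])] beam left [47.9   32.6    0.151]
hub world [ 0.64289361 -0.02882248]
caps [array([-78.4  ,  21.6  ,   0.121]), array([-78.5  , -21.   ,   0.121]), array([ 5.   , 21.1  ,  0.121]), array([  5.8  , -20.6  ,   0.121])]
```

Call:
move_arm(plan=[3.2, 5.1, 0.8, 0, 0, 0.7, 6.4, 10.2, 0.8, 0, 0, 1.37, 6.4, 10.2, 0.8, 0, 0, 1.37, 6.4, 10.2, 0.8, 0, 0, 1.37, 6.4, 10.2, 0.8, 0, 0, 1.37, 6.4, 10.2, 0.8, 0, 0, 1.37, 6.4, 10.2, 0.8, 0, 0, 1.37, 6.4, 10.2, 0.8, 0, 0, 1.37, 6.4, 10.2, 0.8, 0, 0, 1.37, 6.4, 10.2, 0.8, 0, 0, 1.37], grip=0)

```text
time_s: 1.55
eef_pos: [0.4776, -0.0407, 0.2717]
eef_rot: [0.0, 0.679, 0.734, 0.0]
wrist_force: [0.2, -0.3, -0.7]
opening: -0.0
grasp_force: 0.0
```

Call:
move_arm(plan=[0, 0, -1.2, 0, 0, 0, 0, 0, -2.4, 0, 0, 0, 0, 0, -3.2, 0, 0, 0, 0, 0, -3.5, 0, 0, 0, 0, 0, -3.5, 0, 0, 0, 0.15, 0.01, -3.5, 0, 0, 0, 0.3, 0.02, -3.5, 0, 0, 0])

```text
time_s: 2.42
eef_pos: [0.4937, -0.0428, 0.0982]
eef_rot: [0.002, 0.68, 0.733, 0.001]
wrist_force: [0.3, -0.1, -0.8]
opening: 0.002
grasp_force: 0.0
```

```bash
python3 - <<'E'
from h import *
t=cam("top"); save(t,"top2.png",(215,130,310,230),6)
o=ctrl.get_obs();print(o["eef_pos"],o["wrist_force"],o["time_s"])
E
```

```text
[ 0.49437004 -0.04285376  0.09814667] [-0.56831672 -1.56071802  1.07142085] 2.475
```

View pics/top2.png

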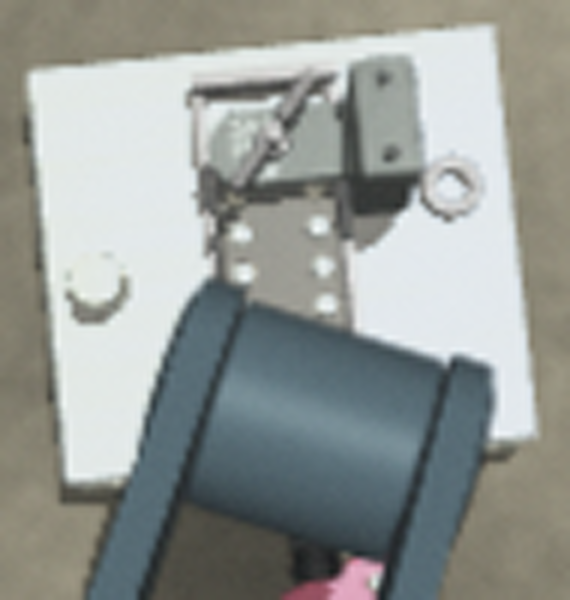

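The forearm covers the near part of the rack. The caps still seen at (240,232) and (320,222) are unmoved, so the path ahead is clear.

Call:
move_arm(plan=[0.12, 0.01, 0, 0, 0, 0, 0.24, 0.02, 0, 0, 0, 0, 0.34, 0.025, 0, 0, 0, 0, 0.44, 0.03, 0, 0, 0, 0, 0.54, 0.04, 0, 0, 0, 0, 0.64, 0.05, 0, 0, 0, 0, 0.74, 0.055, 0, 0, 0, 0, 0.84, 0.06, 0, 0, 0, 0])

```text
time_s: 3.48
eef_pos: [0.5339, -0.0392, 0.0962]
eef_rot: [-0.0, 0.68, 0.733, 0.0]
wrist_force: [-1.2, 0.7, 0.5]
opening: -0.002
grasp_force: 0.9
```

Call:
move_arm(plan=[0.06, 0.005, 0, 0, 0, 0, 0.12, 0.01, 0, 0, 0, 0, 0.18, 0.015, 0, 0, 0, 0])

```text
time_s: 3.85
eef_pos: [0.5427, -0.0385, 0.0962]
eef_rot: [-0.0, 0.68, 0.733, -0.0]
wrist_force: [-0.9, -1.2, 0.3]
opening: 0.001
grasp_force: 0.7
```

```bash
python3 - <<'E'
from h import *
t=cam("top"); save(t,"top3.png",(215,130,310,230),6)
s=cam("side"); save(s,"side3.png",(240,180,345,275),6)
o=ctrl.get_obs();print(o["eef_pos"],o["wrist_force"],o["time_s"])
E
```

```text
[ 0.54307553 -0.0385192   0.09634093] [ 1.36288384  0.3872845  -0.36982797] 3.95
```

View pics/side3.png

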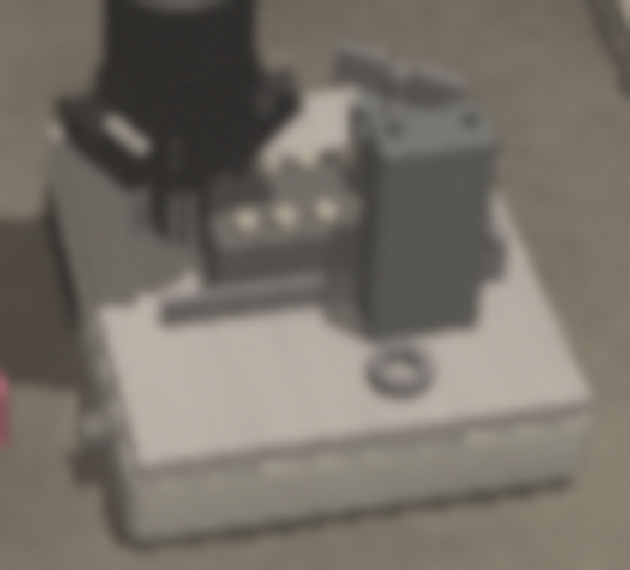

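The rack has slid with the fingers and its side shows at (210–330, 245). It still seems a little short of the fence, and there is no force rise yet, so I push on.

Call:
move_arm(plan=[0.05, 0.004, 0, 0, 0, 0, 0.1, 0.008, 0, 0, 0, 0, 0.14, 0.01, 0, 0, 0, 0])

```text
time_s: 4.32
eef_pos: [0.5484, -0.0381, 0.0962]
eef_rot: [-0.001, 0.68, 0.733, -0.001]
wrist_force: [-12.1, -2.0, 8.9]
opening: 0.003
grasp_force: 6.2
```

Call:
move_arm(plan=[0.04, 0.003, 0, 0, 0, 0, 0.08, 0.006, 0, 0, 0, 0])

```text
time_s: 4.58
eef_pos: [0.5486, -0.038, 0.0962]
eef_rot: [-0.004, 0.68, 0.733, -0.004]
wrist_force: [-29.3, -3.8, 23.8]
opening: -0.003
grasp_force: 15.3
```

The force rose to 29 N with no further motion, at the predicted x, so the rack is home. Next I retreat and rise.

Call:
move_arm(plan=[-0.2, -0.015, 0, 0, 0, 0, -0.5, -0.04, 0, 0, 0, 0, -0.6, -0.04, 0.1, 0, 0, 0, -0.6, -0.04, 1.3, 0, 0, 0, -0.6, -0.04, 2.5, 0, 0, 0, -0.6, -0.04, 3.0, 0, 0, 0, -0.6, -0.04, 3.0, 0, 0, 0])

```text
time_s: 5.45
eef_pos: [0.5256, -0.0401, 0.2495]
eef_rot: [0.003, 0.68, 0.733, 0.002]
wrist_force: [-0.2, 0.1, -0.6]
opening: -0.001
grasp_force: 0.0
```

```bash
python3 - <<'E'
from h import *
t=cam("top"); save(t,"top4.png",(215,130,310,230),6)
s=cam("side"); save(s,"side4.png",(240,180,345,275),6)
a=cv2.imread("pics/top4.png");b=cv2.imread("pics/side4.png");h=min(len(a),len(b))
im=np.hstack([a[:h],b[:h]]); cv2.imwrite("pics/both4.png",cv2.resize(im,None,fx=.65,fy=.65))
o=ctrl.get_obs();print(o["eef_pos"],o["wrist_force"],o["time_s"])
E
```

```text
[ 0.52347829 -0.03958684  0.24570003] [ 0.46076714  0.44539993 -0.37157105] 5.55
```

View pics/both4.png

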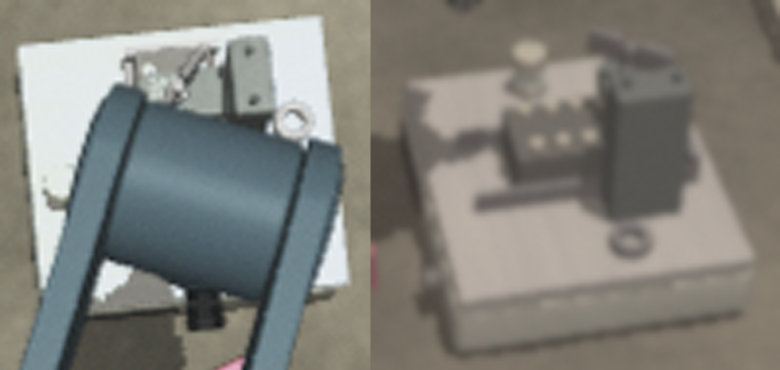

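The rack stays home, and the leaf is unmoved at about (195,75), still diagonal. Next I go to the trailing side of its front-left end.

Call:
move_arm(plan=[1.0, -0.05, 0, 0, 0, 0, 2.05, -0.09, 0, 0, 0, 0, 2.05, -0.09, 0, 0, 0, 0, 2.05, -0.09, -0.6, 0, 0, 0, 2.05, -0.09, -1.1, 0, 0, 0, 2.05, -0.09, -1.5, 0, 0, 0, 2.05, -0.09, -1.5, 0, 0, 0])

```text
time_s: 6.42
eef_pos: [0.6242, -0.0438, 0.1687]
eef_rot: [-0.002, 0.68, 0.733, -0.001]
wrist_force: [0.2, -0.6, 0.7]
opening: -0.003
grasp_force: 0.0
```

Call:
move_arm(plan=[0.08, 0.16, 0, 0, 0, 0, 0.06, 0.38, 0, 0, 0, 0, 0.11, 0.58, 0, 0, 0, 0, 0.24, 0.76, 0, 0, 0, 0, 0.41, 0.88, 0, 0, 0, 0, 0.62, 0.94, 0, 0, 0, 0, 0.84, 0.92, 0, 0, 0, 0, 1.0, 0.85, 0, 0, 0, 0, 1.14, 0.74, 0, 0, 0, 0, 1.22, 0.61, 0, 0, 0, 0])

```text
time_s: 7.68
eef_pos: [0.6876, -0.0143, 0.1712]
eef_rot: [-0.0, 0.68, 0.733, 0.0]
wrist_force: [-2.5, 0.5, 0.9]
opening: 0.004
grasp_force: 0.8
```

```bash
python3 - <<'E'
from h import *
s=cam("side"); save(s,"side5.png",(260,170,345,255),7)
o=ctrl.get_obs();print(o["eef_pos"],o["wrist_force"],o["time_s"])
E
```

```text
[ 0.68782154 -0.01525344  0.17125354] [-1.00353457 -0.10701347 -0.87517673] 7.725
```

View pics/side5.png

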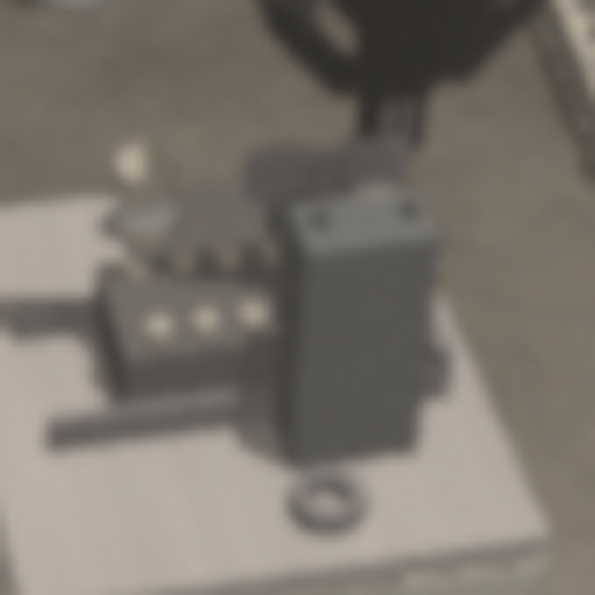

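The leaf now lies along x at (245–410, 165) with the finger behind its back end. Next I hop over to the other end.

Call:
move_arm(plan=[0, 0.1, 0, 0, 0, 0, 0, 0.1, 0.5, 0, 0, 0, 0, 0.1, 0.9, 0, 0, 0, -0.6, -0.3, 0.9, 0, 0, 0, -1.17, -0.69, 0.9, 0, 0, 0, -1.17, -0.69, 0.9, 0, 0, 0, -1.17, -0.69, 0.9, 0, 0, 0, -1.17, -0.69, 0.4, 0, 0, 0, -1.17, -0.69, -0.04, 0, 0, 0, -1.17, -0.69, -0.04, 0, 0, 0])

```text
time_s: 8.98
eef_pos: [0.6279, -0.0472, 0.1673]
eef_rot: [-0.002, 0.68, 0.733, -0.001]
wrist_force: [0.2, -0.5, 0.5]
opening: -0.0
grasp_force: 0.0
```

Call:
move_arm(plan=[0.02, 0.18, 0, 0, 0, 0, -0.02, 0.41, 0, 0, 0, 0, 0.03, 0.63, 0, 0, 0, 0, 0.16, 0.82, 0, 0, 0, 0, 0.34, 0.95, 0, 0, 0, 0, 0.55, 1.01, 0, 0, 0, 0, 0.76, 0.99, 0, 0, 0, 0, 0.93, 0.92, 0, 0, 0, 0, 1.06, 0.8, 0, 0, 0, 0, 1.17, 0.64, 0, 0, 0, 0])

```text
time_s: 10.22
eef_pos: [0.6875, -0.0167, 0.1692]
eef_rot: [-0.0, 0.68, 0.733, 0.0]
wrist_force: [-1.9, 0.9, 0.5]
opening: 0.0
grasp_force: 0.9
```

```bash
python3 - <<'E'
from h import *
s=cam("side"); save(s,"side6.png",(260,170,345,255),7)
o=ctrl.get_obs();print(o["eef_pos"],o["wrist_force"],o["time_s"])
E
```

```text
[ 0.68803345 -0.01802574  0.16925247] [-0.47587706  0.72863956 -1.02426832] 10.275
```

View pics/side6.png

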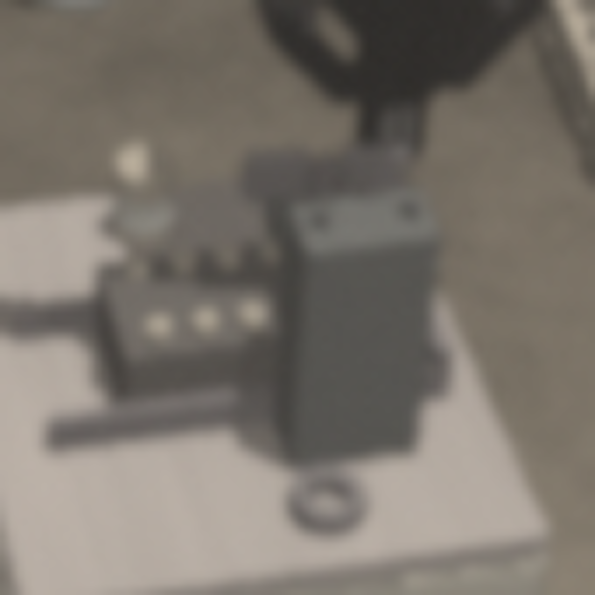

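It turned half a turn more: the leaf is at (245–410, 170) and slightly lower. I repeat the hop.

Call:
move_arm(plan=[0, 0.1, 0, 0, 0, 0, 0, 0.1, 0.5, 0, 0, 0, 0, 0.1, 0.9, 0, 0, 0, -0.6, -0.3, 0.9, 0, 0, 0, -1.18, -0.6, 0.9, 0, 0, 0, -1.18, -0.6, 0.9, 0, 0, 0, -1.18, -0.6, 0.9, 0, 0, 0, -1.18, -0.6, 0.4, 0, 0, 0, -1.18, -0.6, 0, 0, 0, 0, -1.18, -0.6, 0, 0, 0, 0])

```text
time_s: 11.52
eef_pos: [0.627, -0.0455, 0.1667]
eef_rot: [-0.002, 0.68, 0.733, -0.001]
wrist_force: [-0.8, -0.4, -0.3]
opening: -0.002
grasp_force: 0.0
```

Call:
move_arm(plan=[0.04, 0.14, 0, 0, 0, 0, 0, 0.38, 0, 0, 0, 0, 0.05, 0.6, 0, 0, 0, 0])

```text
time_s: 11.9
eef_pos: [0.6308, -0.0155, 0.1702]
eef_rot: [0.0, 0.68, 0.733, 0.0]
wrist_force: [-1.0, -2.0, 0.2]
opening: -0.0
grasp_force: 0.8
```

Call:
move_arm(plan=[0.05, 0.1, 0, 0, 0, 0, 0.12, 0.19, 0, 0, 0, 0])

```text
time_s: 12.15
eef_pos: [0.6368, -0.0059, 0.1695]
eef_rot: [0.0, 0.68, 0.733, 0.0]
wrist_force: [-1.3, -0.9, 0.7]
opening: 0.002
grasp_force: 0.6
```

Call:
move_arm(plan=[0.09, 0.07, 0, 0, 0, 0, 0.19, 0.13, 0, 0, 0, 0])

```text
time_s: 12.4
eef_pos: [0.6462, 0.0, 0.1691]
eef_rot: [-0.0, 0.68, 0.733, -0.0]
wrist_force: [-1.0, -0.5, 0.3]
opening: 0.002
grasp_force: 0.7
```

Call:
move_arm(plan=[0.1, 0.04, 0, 0, 0, 0, 0.21, 0.05, 0, 0, 0, 0])

```text
time_s: 12.65
eef_pos: [0.6569, 0.0025, 0.1692]
eef_rot: [-0.0, 0.68, 0.733, 0.0]
wrist_force: [-1.7, -0.6, 0.2]
opening: 0.003
grasp_force: 0.6
```

Call:
move_arm(plan=[0.1, -0.01, 0, 0, 0, 0, 0.2, -0.03, 0, 0, 0, 0])

```text
time_s: 12.9
eef_pos: [0.667, 0.0008, 0.1693]
eef_rot: [0.0, 0.68, 0.733, 0.0]
wrist_force: [-0.8, 0.4, -0.4]
opening: 0.004
grasp_force: 0.5
```

Call:
move_arm(plan=[0.09, -0.04, 0, 0, 0, 0, 0.17, -0.08, 0, 0, 0, 0])

```text
time_s: 13.15
eef_pos: [0.6754, -0.0034, 0.1693]
eef_rot: [-0.0, 0.68, 0.733, 0.0]
wrist_force: [-1.3, -0.1, 0.2]
opening: -0.002
grasp_force: 0.5
```

Call:
move_arm(plan=[0.07, -0.05, 0, 0, 0, 0, 0.13, -0.11, 0, 0, 0, 0])

```text
time_s: 13.4
eef_pos: [0.6819, -0.0089, 0.1693]
eef_rot: [0.0, 0.68, 0.733, 0.0]
wrist_force: [-0.5, 0.1, -0.2]
opening: 0.001
grasp_force: 0.5
```

Call:
move_arm(plan=[0.06, -0.08, 0, 0, 0, 0, 0.11, -0.16, 0, 0, 0, 0])

```text
time_s: 13.65
eef_pos: [0.6873, -0.0169, 0.1693]
eef_rot: [-0.0, 0.68, 0.733, 0.0]
wrist_force: [-0.9, 1.6, 0.3]
opening: -0.002
grasp_force: 0.7
```

There is no stop yet, so I do a fourth stroke.

Call:
move_arm(plan=[0, 0.1, 0, 0, 0, 0, 0, 0.1, 0.5, 0, 0, 0, 0, 0.1, 0.9, 0, 0, 0, -0.6, -0.3, 0.9, 0, 0, 0, -1.18, -0.6, 0.9, 0, 0, 0, -1.18, -0.6, 0.9, 0, 0, 0, -1.18, -0.6, 0.9, 0, 0, 0, -1.18, -0.6, 0.4, 0, 0, 0, -1.18, -0.6, 0, 0, 0, 0, -1.18, -0.6, 0, 0, 0, 0])

```text
time_s: 14.9
eef_pos: [0.627, -0.046, 0.1667]
eef_rot: [-0.002, 0.68, 0.733, -0.001]
wrist_force: [0.2, 1.1, 0.2]
opening: 0.005
grasp_force: 0.0
```

Call:
move_arm(plan=[0.02, 0.1, 0, 0, 0, 0, 0.02, 0.2, 0, 0, 0, 0])

```text
time_s: 15.15
eef_pos: [0.6297, -0.0368, 0.1701]
eef_rot: [0.001, 0.68, 0.733, 0.0]
wrist_force: [-0.1, -3.0, -0.4]
opening: -0.0
grasp_force: 1.0
```

Call:
move_arm(plan=[0, 0.1, 0, 0, 0, 0, 0, 0.2, 0, 0, 0, 0])

```text
time_s: 15.4
eef_pos: [0.6296, -0.0284, 0.1703]
eef_rot: [0.002, 0.68, 0.733, -0.001]
wrist_force: [-0.4, -15.4, -0.3]
opening: 0.001
grasp_force: 6.3
```

Force is rising (15 N), so I push on in small steps.

Call:
move_arm(plan=[0, 0.05, 0, 0, 0, 0, 0, 0.1, 0, 0, 0, 0])

```text
time_s: 15.65
eef_pos: [0.6297, -0.0272, 0.1703]
eef_rot: [0.004, 0.681, 0.732, -0.003]
wrist_force: [-0.5, -24.7, -1.5]
opening: -0.001
grasp_force: 9.6
```

Call:
move_arm(plan=[0, 0.05, 0, 0, 0, 0, 0, 0.1, 0, 0, 0, 0, 0, 0.1, 0, 0, 0, 0])

```text
time_s: 16.02
eef_pos: [0.6291, -0.0254, 0.1705]
eef_rot: [0.005, 0.681, 0.732, -0.005]
wrist_force: [-4.4, -31.2, 0.1]
opening: -0.001
grasp_force: 13.2
```

Call:
move_arm(plan=[0, 0.06, 0, 0, 0, 0, 0, 0.12, 0, 0, 0, 0, 0, 0.12, 0, 0, 0, 0])

```text
time_s: 16.4
eef_pos: [0.6289, -0.0232, 0.1706]
eef_rot: [0.006, 0.682, 0.731, -0.007]
wrist_force: [-5.7, -42.4, -0.1]
opening: 0.0
grasp_force: 18.3
```

```bash
python3 - <<'E'
from h import *
s=cam("side"); save(s,"side7.png",(260,170,345,255),7)
o=ctrl.get_obs();print(o["eef_pos"],o["wrist_force"],o["time_s"])
E
```

```text
[ 0.62892219 -0.02319853  0.17057429] [-5.65771223e+00 -4.37727186e+01  3.20592321e-02] 16.45
```

View pics/side7.png

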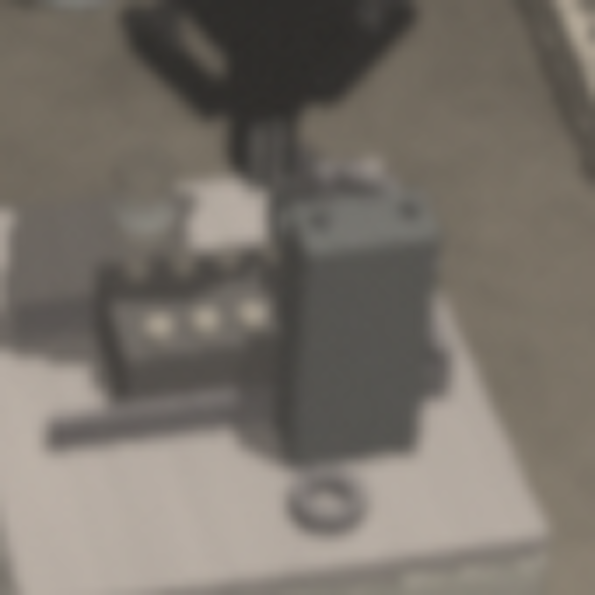

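The leaf's back end shows at (385,170) with the finger on the front end. I compare crops before and after another push to see whether it still turns.

```bash
python3 - <<'E'
from h import *
np.save("a.npy",cam("side")[0]["pixels"])
E
```

Call:
move_arm(plan=[0.02, 0.08, 0, 0, 0, 0, 0.04, 0.16, 0, 0, 0, 0, 0.04, 0.16, 0, 0, 0, 0])

```text
time_s: 16.88
eef_pos: [0.6298, -0.0209, 0.1705]
eef_rot: [0.008, 0.683, 0.731, -0.012]
wrist_force: [-12.9, -62.2, 2.1]
opening: 0.003
grasp_force: 27.2
```

```bash
python3 - <<'E'
from h import *
b=cam("side")[0]["pixels"].astype(np.float32).mean(2); a=np.load("a.npy").astype(np.float32).mean(2)
o=ctrl.get_obs();print(o["eef_pos"],o["wrist_force"],o["time_s"])
def sh(x0,y0,x1,y1): 
    f=lambda i:cv2.resize(i[y0:y1,x0:x1],None,fx=8,fy=8,interpolation=cv2.INTER_CUBIC)
    A,B=f(a),f(b); (dx,dy),r=cv2.phaseCorrelate(A,B,cv2.createHanningWindow(A.shape[::-1],cv2.CV_32F)); return dx/8,dy/8,r,abs(A-B).mean()
print("leaf back",sh(303,188,322,200)); print("ref column",sh(298,200,325,240)); print("finger",sh(288,182,304,200))
E
```

```text
[ 0.62978286 -0.0208899   0.17045972] [-12.36043116 -62.00141622   2.49614966] 16.925
leaf back (-0.004476710606517997, -0.0017588148990874686, 0.5718603998422622, np.float32(0.7162281))
ref column (0.0016831284733687113, -0.0012650564219782723, 0.36658353982148345, np.float32(0.15901998))
finger (-0.005682410042345154, 0.0028604106816132457, 0.5024911790258355, np.float32(1.3075776))
```

At 62 N the leaf does not move at all, so it is at the dead stop. I retreat and climb clear.

Call:
move_arm(plan=[-0.04, -0.2, 0, 0, 0, 0, -0.06, -0.4, 0, 0, 0, 0, -0.06, -0.5, 0, 0, 0, 0, -0.06, -0.5, 0.6, 0, 0, 0, -0.06, -0.5, 1.4, 0, 0, 0, -0.6, -0.5, 2.2, 0, 0, 0, -1.6, -0.5, 3, 0, 0, 0, -2.6, -0.5, 3, 0, 0, 0, -3.6, -0.5, 3, 0, 0, 0])

```text
time_s: 18.05
eef_pos: [0.45, -0.0267, 0.3202]
eef_rot: [0.001, 0.68, 0.734, 0.001]
wrist_force: [-1.0, -0.3, 0.4]
opening: -0.003
grasp_force: 0.0
```

Call:
move_arm(plan=[0, -1.2, 0, 0, 0, 0, 0, -2.4, 0, 0, 0, 0, 0, -3.6, 0, 0, 0, 0, 0, -4.8, 0, 0, 0, 0, 0, -5, 0, 0, 0, 0, 0, -5, 0, 0, 0, 0, 0, -5, 0, 0, 0, 0])

```text
time_s: 18.92
eef_pos: [0.4515, -0.276, 0.3195]
eef_rot: [-0.0, 0.679, 0.734, 0.0]
wrist_force: [-0.8, -0.4, -0.5]
opening: 0.004
grasp_force: 0.0
```

```bash
python3 - <<'E'
from h import *
t=cam("top"); save(t,"top8.png",(215,130,310,217),6)
s=cam("side"); save(s,"side8.png",(240,180,345,275),6)
a=cv2.imread("pics/top8.png");b=cv2.imread("pics/side8.png");h=min(len(a),len(b))
cv2.imwrite("pics/both8.png",cv2.resize(np.hstack([a[:h],b[:h]]),None,fx=.65,fy=.65))
o=ctrl.get_obs();print(o["eef_pos"],o["wrist_force"],o["time_s"])
E
```

```text
[ 0.45154008 -0.27614543  0.31961291] [ 0.02034425 -0.13993711  1.18093025] 19.025
```

View pics/both8.png

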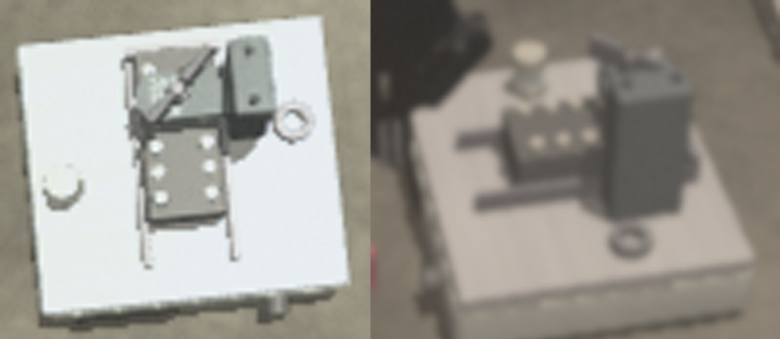

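The leaf rests at (145,122)–(215,48), the rack has moved about 45 mm and lies at the fence, and the jar and collar are where they were.

```bash
python3 -c "
from bench import ctrl
print(ctrl.hand_in())"
```

```text
the job is handed in; nothing more can be done
None
```

I pushed the rack home against the fence and turned the wing screw clockwise in four fingertip strokes. It stopped there and did not move under a 62 N push. I could not see the pad itself, the arm ended clear, and the job is handed in at about 19 s.

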